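# Flip the out-marker of a reagent jar

## Robot

A 6-joint arm with a two-finger parallel gripper is mounted at the origin on the work surface. World frame = base frame: x ahead of the robot, y to its left, z up, the work surface at z = 0. Lengths are in mm, angles in rad, forces in N, time in s.
With the tool pointing down it reaches from about 325 to 850 mm from the base axis. Payload 4.4 kg.
Tool frame: the origin (TCP) lies on the centre line of the jaws, within the pads' length; the fingertips stand 19 mm ahead of it and the grasp point (between the pads) is the TCP; z points along the fingers, x is the direction in which the jaws open and shut, and the axes are right-handed (so a half turn about z gives the same grasp; the last joint's range is limited). The gripper opens to 94 mm and grips with 3 to 60 N. Pads are 16 mm wide; open, the fingers measure 119 mm over their backs; the gripper's body (75 mm by 177 mm) begins 78 mm behind the grasp point.
Start: joints at [-1.304, 0.207, 1.542, -0, 1.393, -0.15], TCP at [233.295, -525.548, 224.447] pointing down, gripper open.
Joint ranges: [-2.73, 2.73], [-0.86, 2.22], [0.23, 2.46], [-1.11, 4.25], [0.08, 2.63], [-2.82, 2.82]. Speed limits (rad/s): [2.79, 2.79, 3.14, 3.14, 3.14, 3.14].

## Interface

Orientations are given as a unit quaternion [x, y, z, w].
In Python, from station import get_state, get_image, calibration, sign_off, spot_in, pinpoint gives the robot as it stands. The module is installed in compiled form; this text tells all that it offers.
- The arm moves only by the tool jog_arm, never from a script. Its argument "steps" is a list of rows, each a list of 5 numbers: the shift along the world's x, y, z in m, then the turn about the world's z in rad, then the opening, from 0 (shut) to 1 (fully open). A call has 1 to 12 rows; each row is the pose to reach, as a shift and turn from the pose commanded when the call began; what a row does not reach only later rows make up. A row lasts 1/8 s, in which the tool goes at most 62.5 mm and 10.7 degrees, less where a joint would pass 70% of its speed; a pose out of reach is approached as far as the arm can. A call with a gripper value outside its range is refused whole. The fingers move at their own pace and stop on an object; "squeeze" is the grip in N (left out, the last holds). Time passes only in rows, so rows that repeat a pose let the fingers close. It gives the time, the measured TCP pose, the force and the opening at its end, in the units of the state.
- get_state(): the state, without advancing time (a new reading comes with each control period).
- get_image(name): name is "side" or "top"; returns (picture, depth): 480x640x3 uint8, red, green, blue; 480x640 float32, mm along the optical axis (not along the pixel's ray), 0 where there is no reading.
- calibration(name): a dict with "intrinsics" (3x3 intrinsics, pixels), "k1" (the pictures are not rectified: a ray, as slopes to the right and down, at radius r is drawn at 1 + k1 r^2 times it, then the intrinsics apply), "R" (3x3) and "t" (3): a world point X has camera coordinates R X + t. Camera axes: x right, y down, z forward; pixel columns grow to the right and rows downward; lengths in mm; the calibration is good to about 2 mm. A picture is of the moment at which its call begins. calibration takes no time and is no camera call.
- sign_off(): hands the job in, once; it reports no verdict.
Trained networks look in the newest picture that a camera, given by its name, has taken for a name from the list of things; names that differ only in an ending like _2 or _b are one class to them, and where a whole thing is asked for, a point or a joint stands for the part that bears it (a point fixed in the world has none). Each returns a list of dicts, best first, with "conf" (0 to 1); they miss things now and then, are a little off and sometimes report something else, mostly with a low value. They report only what shows in the picture. A call takes as long as a camera call.
- spot_in(query, camera): "box" ([left, top, right, bottom] in pixels, round what is visible of it).
- pinpoint(query, camera): "at" ([row, column] in pixels: a listed point, or the origin of a listed thing).
The state is a dict: "time_s": time; "joint_pos": joint angles; "qd": joint speeds; "effort": joint torques, N m; "tcp_pos": TCP position; "ee_rot": TCP orientation; "force": force on the tool from outside, world axes, zero at the start; "moment": the same for the moment, N m; "finger_gap": finger opening in mm.
Only numpy, scipy, OpenCV 4.12 (cv2) and the standard library are available. Lean on these libraries where they do the work, as an engineer would, in place of code of your own. Each camera call takes 0.05 s, during which the arm holds its last target.

## Task

A reagent jar has been taken from its place in the rack to the balance. Push the marker flap of the empty place right over its hinge with a fingertip, until it lies flat over the empty place and shows its red side. Do not grip or pinch the flap, and leave the jars, the beaker and the other two flaps alone.

Things in the scene. Friction and masses are not known exactly. Their poses are not given: they have to be found in the camera images.
- out_hinge (a point): hinge of the empty place's marker flap: on the pin's axis, midway between its two posts, 76 mm over the bench. y axis along the pin; x level, from the hinge over the place to the rack's back (robot's left, y); z up. Posts (20 mm deep, 5 thick) at y = +-46 mm end 10 mm above the pin; grey stop lugs reach in to y = +-31 mm, 17 mm before and behind the pin, 4 mm under its axis.
- out_flap (a joint): angle of the empty place's flap, rad: 0 = level, out over the rack's front (the robot's right), green face up; pi/2 = upright; pi = level over the place, red face up, at its stop. It starts 0 to 0.25. A friction hinge keeps it wherever it is left (it never falls over by itself); about 1 N at 45 mm from the pin turns it. One finger can stay on its red (first lower) face through all the swing.
- out_edge (a point): middle of the white round bead (5 mm thick) on the free edge of the empty place's flap, 65 mm from the hinge axis; x axis along the flap to the hinge, z = normal of the green face. The flap, stiff, 74 mm wide, 5 mm thick (out_green_plate on out_red_plate), reaches 68 mm from the axis, 0.04 kg. At 0 it overhangs the rack's front: from 16 mm before the pin on, only free bench lies below it.
- out_seat (a point): centre of the empty place: the black disc on its floor, 16 mm over the bench, 45 mm behind the hinge pin. The three places stand side by side, 102 mm apart, in one fixed rack (322 mm wide, 118 mm deep) that stands lengthwise to the robot, its front to the robot's right; which place is empty changes, and so do the rack's position and yaw.
- first_edge (a point): middle of the bead on the free edge of the flap of the place that holds the blue-capped jar (that flap is alike and must stay; it lies level or nearly so, green face up).
- second_edge (a point): middle of the bead on the free edge of the flap of the place that holds the white-capped jar (that flap is alike and must stay; it lies level or nearly so, green face up).
- jar_first_mid (a point): closed wide-mouth amber glass jar, 62 mm diameter, 96 mm tall, 0.22 kg, paper label, blue cap; this point is its centre, half-way up (48 mm over its underside), z axis up. Loose. Stands in its place in the rack on a floor 16 mm over the bench; 45 mm behind its flap's hinge.
- jar_second_mid (a point): closed wide-mouth amber glass jar, 62 mm diameter, 96 mm tall, 0.22 kg, paper label, white cap; this point is its centre, half-way up (48 mm over its underside), z axis up. Loose. Stands in its place in the rack on a floor 16 mm over the bench; 45 mm behind its flap's hinge.
- jar_out_mid (a point): closed wide-mouth amber glass jar, 62 mm diameter, 96 mm tall, 0.22 kg, paper label, black cap; this point is its centre, half-way up (48 mm over its underside), z axis up. Loose. Stands on the steel pan of the balance, 56 mm over the bench. The balance is black, 250 x 190 mm, 36 mm high under the pan, fixed.
- beaker_mid (a point): empty glass beaker, 70 mm diameter, 95 mm tall, 0.12 kg, loose on the bench; this point is its centre, half-way up, z axis up.

How it is judged (in metres and radians):
At the end, for the whole second after the job is handed in: The empty place's flap lies over the place, red face up, within about 8 degrees of level (joint above 3.0 rad) and at rest; the free edges of the other two flaps, the three jars and the beaker are within 20 mm of where they began, and the jars and beaker stand upright (within 6 degrees) (value of joint out_flap above 3 rad and velocity of joint out_flap between -0.05 and 0.05 rad/s and distance of each of first_edge, second_edge, jar_first_mid, jar_second_mid, jar_out_mid, beaker_mid from where it was at the start of the episode below 0.02 m and angle between each of jar_first_mid, jar_second_mid, jar_out_mid, beaker_mid's own z axis and vertical below 0.1 rad); the robot touches nothing.
It fails at once if the flap is gripped or pinched: the fingers press on its green and its red plate together, more than 3 N each (contact force between the fingers and out_green_plate above 3 N and contact force between the fingers and out_red_plate above 3 N).
It fails at once if another place's flap is moved (its free edge by more than 20 mm) (distance of any of first_edge, second_edge from where it was at the start of the episode above 0.02 m).
It fails at once if a jar or the beaker is lifted, carried, pushed more than 20 mm or knocked over (distance of any of jar_first_mid, jar_second_mid, jar_out_mid, beaker_mid from where it was at the start of the episode above 0.02 m or angle between any of jar_first_mid, jar_second_mid, jar_out_mid, beaker_mid's own z axis and vertical above 0.35 rad).
It also fails if it takes over 42 s, if anything falls off the work surface, if the arm or the gripper's body presses on something with over 40 N, if the wrist force passes 120 N, or if a joint passes its speed limit or range.

## Working session

There is one attempt and no reset: what is moved stays moved. The work goes in short steps, Python scripts to look and compute and a tool call to move; the robot and the scene stay as the last step left them, time stands still between calls to the robot, and variables do not carry over. Pictures are saved under pics/ and viewed, and the job is handed in when it is done.

Besides the shell and the picture viewer there is one more tool, called after "Call:" in YAML: its name, and indented under it one key for each argument. jog_arm: Moves the arm, as the interface text tells. Its arguments: {"type":"object","properties":{"steps":{"type":"array","items":{"type":"array","items":{"type":"number"}}},"squeeze":{"type":"number"}},"required":["steps"]}

```bash
mkdir -p pics
cat > h.py <<'E'
import numpy as np, cv2
from station import *
def save(n,f):
    p,d=get_image(n); cv2.imwrite('pics/'+f,p[:,:,::-1]); return p,d
def world(n,row,col,d=None,depth=None,z=None):
    c=calibration(n);K=np.array(c['intrinsics']);R=np.array(c['R']);t=np.array(c['t']).ravel()
    p=cv2.undistortPoints(np.array([[[col,row]]],float),K,np.array([c['k1'],0,0,0.]))[0,0]
    r=np.array([p[0],p[1],1.])
    if z is not None:
        o=-R.T@t; v=R.T@r; return o+v*(z-o[2])/v[2]
    if depth is None:
        i,j=int(round(row)),int(round(col)); w=d[max(i-1,0):i+2,max(j-1,0):j+2]; w=w[w>0]
        if len(w)==0: return None
        depth=np.median(w)
    return R.T@(r*depth-t)
E
python3 - <<'E'
from h import *
s=get_state();print(s['time_s'],s['tcp_pos'],s['ee_rot'],s['force'])
names="out_hinge out_edge out_seat first_edge second_edge jar_first_mid jar_second_mid jar_out_mid beaker_mid".split()
for n in ['side','top']:
    p,d=save(n,n+'0.png'); np.save(n+'d.npy',d)
    for q in names:
        for r in pinpoint(q,n)[:2]:
            a=r['at'];w=world(n,a[0],a[1],d)
            print(n,q,round(r['conf'],2),np.round(a),None if w is None else np.round(w))
print(get_state()['time_s'])
E
```

```text
0.0 [ 233.08500871 -524.80854326  223.30523123] [ 8.38366209e-01 -5.45106232e-01 -8.50047074e-04 -7.56662912e-04] [-0.25368159 -0.51804765  0.6387271 ]
side out_hinge 0.68 [215. 352.] [ 470. -108.   79.]
side out_edge 0.9 [200. 349.] [ 490. -311.    2.]
side out_seat 0.72 [240. 351.] [467. -56.  18.]
side first_edge 0.66 [219. 354.] [ 464. -195.    3.]
side first_edge 0.63 [202. 289.] [ 677. -146.   88.]
side second_edge 0.77 [200. 317.] [ 587. -164.   89.]
side second_edge 0.55 [228. 314.] [580. -24.  80.]
side jar_first_mid 0.95 [226. 284.] [670. -17.  88.]
side jar_second_mid 0.57 [228. 316.] [572. -24.  82.]
side jar_second_mid 0.37 [217. 350.] [ 477. -201.    4.]
side jar_out_mid 0.92 [373. 272.] [593. 539. 128.]
side beaker_mid 0.84 [170. 335.] [ 551. -396.   71.]
top out_hinge 0.69 [272. 374.] [ 481. -114.   82.]
top out_hinge 0.17 [246. 478.] [ 566. -437.    6.]
top out_edge 0.8 [269. 398.] [ 498. -193.    3.]
top out_edge 0.66 [233. 391.] [ 606. -173.    7.]
top out_seat 0.98 [276. 352.] [474. -54.  20.]
top out_seat 0.16 [227. 151.] [599. 503. 154.]
top first_edge 0.68 [196. 386.] [ 720. -162.    4.]
top second_edge 0.74 [233. 388.] [ 590. -155.   93.]
top jar_first_mid 0.68 [203. 346.] [674. -36. 111.]
top jar_second_mid 0.59 [238. 351.] [572. -49. 112.]
top jar_out_mid 0.63 [229. 150.] [591. 508. 153.]
top beaker_mid 0.89 [245. 480.] [ 569. -444.    7.]
top beaker_mid 0.16 [228. 149.] [593. 509. 153.]
1.0
```

View pics/top0.png

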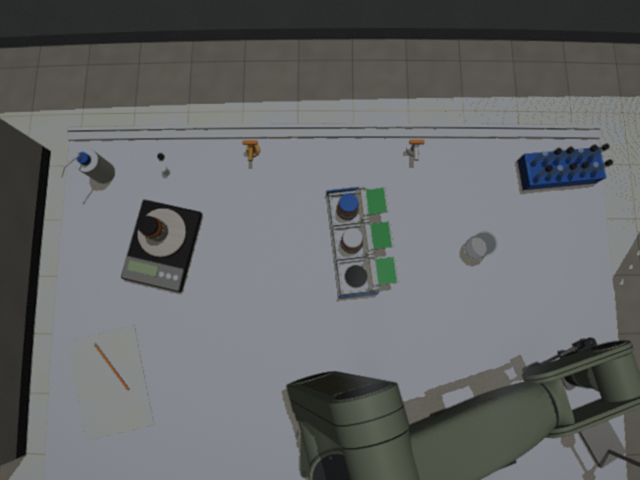

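View pics/side0.png

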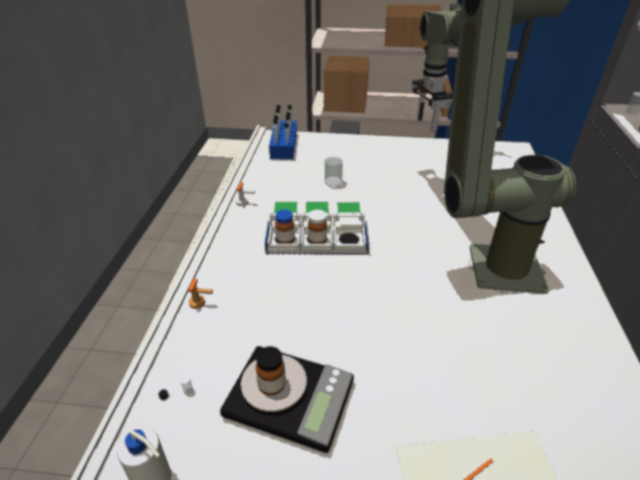

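Run:
```python
import cv2
a=cv2.imread('pics/top0.png')[160:310,320:510];cv2.imwrite('pics/topc.png',cv2.resize(a,None,fx=4,fy=4,interpolation=2))
a=cv2.imread('pics/side0.png')[150:290,240:400];cv2.imwrite('pics/sidec.png',cv2.resize(a,None,fx=4,fy=4,interpolation=2))
```

```text
(no output)
```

View pics/topc.png

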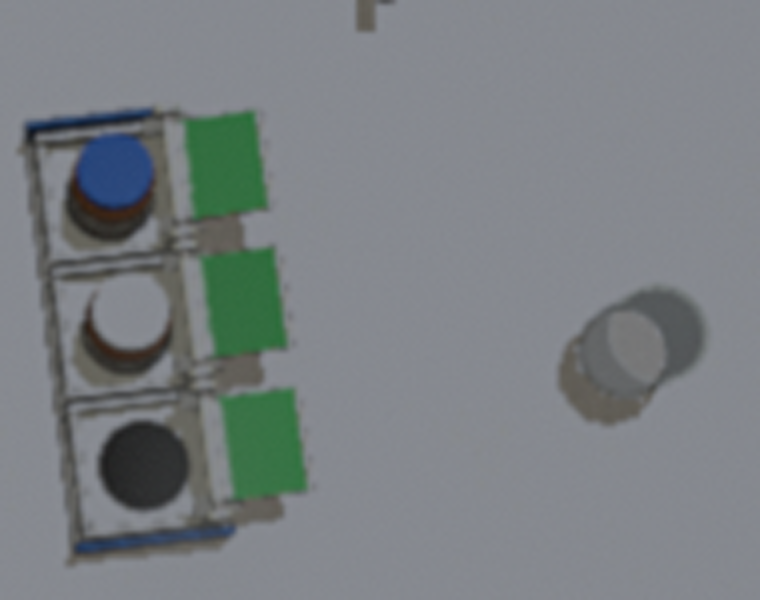

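View pics/sidec.png

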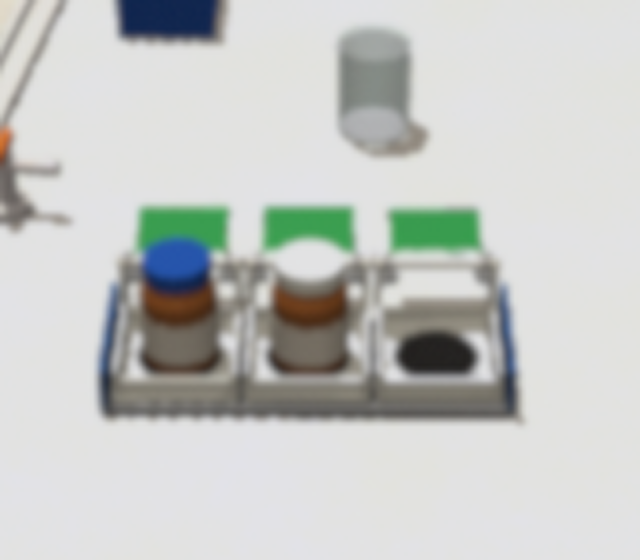

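The top view shows the empty place (black disc) at top px (276,354) and its flap at px (272,386). It is the place nearest the robot, and the two jars' flaps lie above it. The side view agrees, with the empty place on the right at px (238,350). Next I'll fit the flap plate from the green pixels.

```bash
cat > fit.py <<'E'
from h import *
def flaps(n,img,d):
    p=cv2.imread(img) if isinstance(img,str) else img
    hsv=cv2.cvtColor(p,cv2.COLOR_BGR2HSV)
    m=cv2.inRange(hsv,(45,100,50),(75,255,255))
    k,l,st,_=cv2.connectedComponentsWithStats(m)
    for i in range(1,k):
        if st[i,4]<100: continue
        mm=(l==i).astype(np.uint8); me=cv2.erode(mm,np.ones((3,3)))
        P=np.array([world(n,r,c,depth=d[r,c]) for r,c in zip(*np.nonzero(me)) if d[r,c]>0])
        z=np.median(P[:,2]); P=P[abs(P[:,2]-z)<25]
        A=np.c_[P[:,:2]-P[:,:2].mean(0),np.ones(len(P))]; co=np.linalg.lstsq(A,P[:,2],rcond=None)[0]
        c=cv2.findContours(mm,0,2)[0][0]; box=cv2.boxPoints(cv2.minAreaRect(np.array([world(n,q[0][1],q[0][0],z=co[2])[:2] for q in c],np.float32)))
        print(n,st[i],'plane',np.round(co,3),'box',np.round(box).tolist(), 'mean', np.round(P.mean(0)))
if __name__=='__main__':
    flaps('top','pics/top0.png',np.load('topd.npy')); flaps('side','pics/side0.png',np.load('sided.npy'))
    d=np.load('topd.npy')
    p=cv2.imread('pics/top0.png'); g=cv2.cvtColor(p,cv2.COLOR_BGR2GRAY); m=(g<75).astype(np.uint8); 
    k,l,st,ce=cv2.connectedComponentsWithStats(m)
    for i in range(1,k):
        if abs(ce[i][0]-355)<12 and abs(ce[i][1]-275)<12: print('seat',st[i],world('top',ce[i][1],ce[i][0],z=16))
E
python3 fit.py
```

```text
top [367 188  19  27 407] plane [ 5.0000e-03 -8.6000e-02  8.4041e+01] box [[647.0, -101.0], [653.0, -151.0], [725.0, -143.0], [719.0, -93.0]] mean [ 686. -123.   84.]
top [371 222  20  27 423] plane [ 3.2000e-02 -1.5900e-01  8.5156e+01] box [[547.0, -114.0], [553.0, -163.0], [624.0, -154.0], [618.0, -105.0]] mean [ 585. -134.   85.]
top [376 258  20  26 418] plane [ 1.2000e-02 -1.1700e-01  8.2985e+01] box [[446.0, -126.0], [452.0, -174.0], [521.0, -166.0], [516.0, -119.0]] mean [ 484. -146.   83.]
side [275 203  21   9 142] plane [ 1.1000e-02 -2.4000e-02  8.5367e+01] box [[651.0, -101.0], [656.0, -146.0], [722.0, -138.0], [716.0, -93.0]] mean [ 684. -126.   85.]
side [307 203  21   9 146] plane [ 0.0000e+00 -1.3000e-02  8.6495e+01] box [[549.0, -111.0], [554.0, -157.0], [619.0, -149.0], [614.0, -104.0]] mean [ 586. -136.   86.]
side [338 203  21   9 185] plane [-0.0000e+00 -5.3000e-02  8.3993e+01] box [[449.0, -127.0], [454.0, -172.0], [520.0, -164.0], [514.0, -119.0]] mean [ 484. -145.   84.]
seat [345 265  22  22 381] [475.82334654 -65.04808123  16.        ]
```

Call:
jog_arm:
  steps:
    - [0.04,0.045,0,-0.04,0]
    - [0.08,0.09,0,-0.08,0]
    - [0.12,0.135,0,-0.13,0]
    - [0.16,0.18,0,-0.18,0]
    - [0.2,0.225,0,-0.23,0]
    - [0.24,0.27,0,-0.28,0]
    - [0.262,0.296,-0.03,-0.302,0]
    - [0.262,0.296,-0.08,-0.302,0]
    - [0.262,0.296,-0.12,-0.302,0]
    - [0.262,0.296,-0.144,-0.302,0]
    - [0.262,0.296,-0.144,-0.302,0]
    - [0.262,0.296,-0.144,-0.302,0]
  squeeze: 10

```text
time_s: 2.5
tcp_pos: [496.1, -230.2, 81.6]
ee_rot: [0.747, -0.665, 0.001, -0.0]
force: [-0.2, -1.1, 0.7]
finger_gap: 0.2
```

Run:
```python
from h import *
s=get_state();print(s)
for n in ['side','top']:
    p,d=save(n,n+'1.png')
    sl=(slice(150,290),slice(260,440)) if n=='side' else (slice(160,310),slice(320,500))
    cv2.imwrite('pics/%s1c.png'%n,cv2.resize(p[sl][:,:,::-1],None,fx=4,fy=4,interpolation=2))
```

```text
{'time_s': 2.5, 'joint_pos': array([-5.92650322e-01,  3.07972953e-01,  1.73697138e+00,  2.46112664e-05,
        1.09464368e+00,  8.62435274e-01]), 'qd': array([-0.00110372, -0.01750685, -0.012617  , -0.00077948, -0.00166973,
        0.00029385]), 'effort': array([ 4.96581523e-02, -3.60593140e+01, -2.30601847e+01,  5.36129682e-02,
        3.61341750e-03, -1.00877394e-03]), 'tcp_pos': array([ 496.13766469, -230.16843236,   81.63113618]), 'ee_rot': array([ 7.46806665e-01, -6.65040450e-01,  9.91740383e-04, -1.45638453e-04]), 'force': array([-0.18711794, -1.14927413,  0.72915747]), 'moment': array([ 0.00887821, -0.01962418, -0.02514825]), 'finger_gap': 0.2321030627191871}
```

View pics/side1c.png

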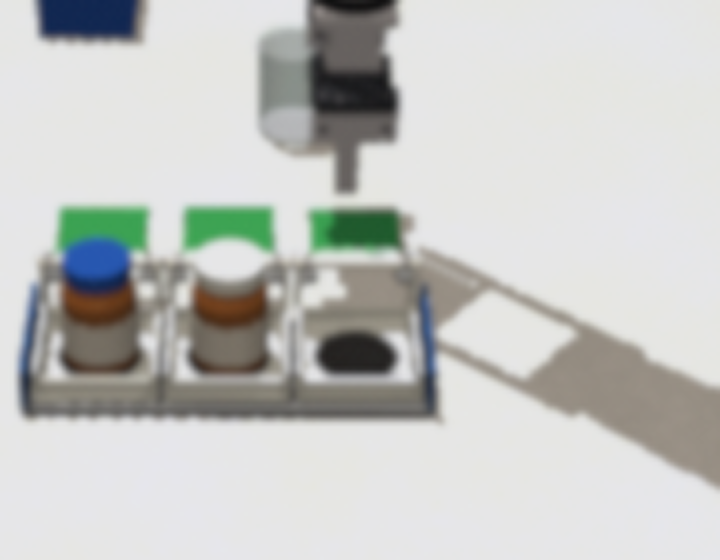

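View pics/top1c.png

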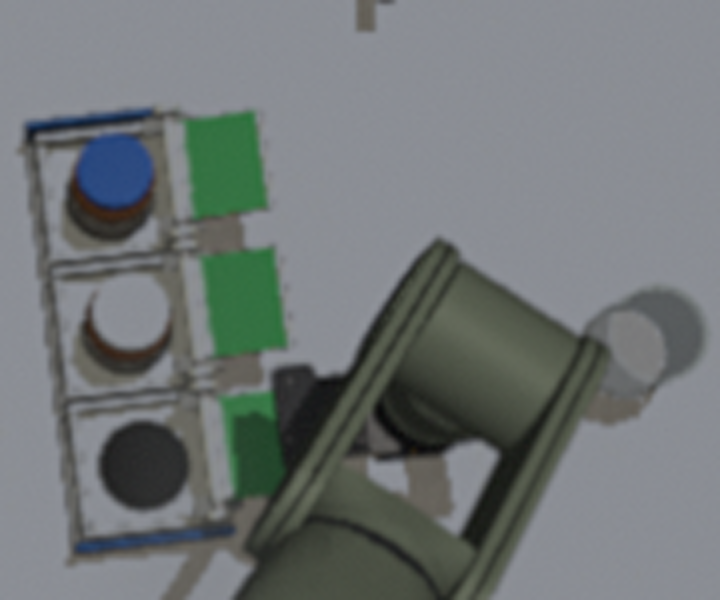

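The shut fingers stand in front of the middle of the flap edge, at side crop px (345,190). Tip height is about 60 mm. I'll creep in to the bead.

Call:
jog_arm:
  steps:
    - [-0.002,0.015,0,0,0]
    - [-0.0035,0.03,0,0,0]
    - [-0.004,0.034,0,0,0]
    - [-0.0042,0.037,0,0,0]
    - [-0.0043,0.038,0,0,0]
    - [-0.0043,0.038,0,0,0]

```text
time_s: 3.35
tcp_pos: [491.1, -191.7, 80.4]
ee_rot: [0.747, -0.665, 0.0, 0.0]
force: [-0.0, 0.0, 0.1]
finger_gap: 0.7
```

Call:
jog_arm:
  steps:
    - [-0.0001,0.001,0,0,0]
    - [-0.0002,0.002,0,0,0]
    - [-0.0002,0.002,0,0,0]

```text
time_s: 3.72
tcp_pos: [490.7, -189.5, 80.4]
ee_rot: [0.747, -0.665, -0.0, 0.0]
force: [0.1, 0.9, -0.2]
finger_gap: 0.7
```

Call:
jog_arm:
  steps:
    - [-0.0002,0.0015,0,0,0]
    - [-0.0003,0.003,0,0,0]
    - [-0.0003,0.003,0,0,0]

```text
time_s: 4.1
tcp_pos: [490.9, -188.9, 81.2]
ee_rot: [0.747, -0.665, 0.002, 0.001]
force: [-1.1, -6.4, 0.2]
finger_gap: 0.4
```

Contact at about 6 N. I'll lift along the bead's arc while keeping light pressure.

Call:
jog_arm:
  steps:
    - [0,0.0005,0.003,0,0]
    - [-0.0001,0.001,0.006,0,0]
    - [-0.0002,0.002,0.009,0,0]
    - [-0.0003,0.003,0.012,0,0]
    - [-0.0005,0.004,0.015,0,0]
    - [-0.0006,0.005,0.018,0,0]

```text
time_s: 4.85
tcp_pos: [490.4, -184.2, 99.7]
ee_rot: [0.747, -0.665, 0.002, 0.002]
force: [-2.1, -6.2, 2.9]
finger_gap: 0.9
```

Run:
```python
from h import *
for n in ['side']:
    p,d=save(n,n+'2.png')
    sl=(slice(150,290),slice(260,440)) if n=='side' else (slice(160,310),slice(320,500))
    cv2.imwrite('pics/%s2c.png'%n,cv2.resize(p[sl][:,:,::-1],None,fx=4,fy=4,interpolation=2))
```

```text
(no output)
```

View pics/side2c.png

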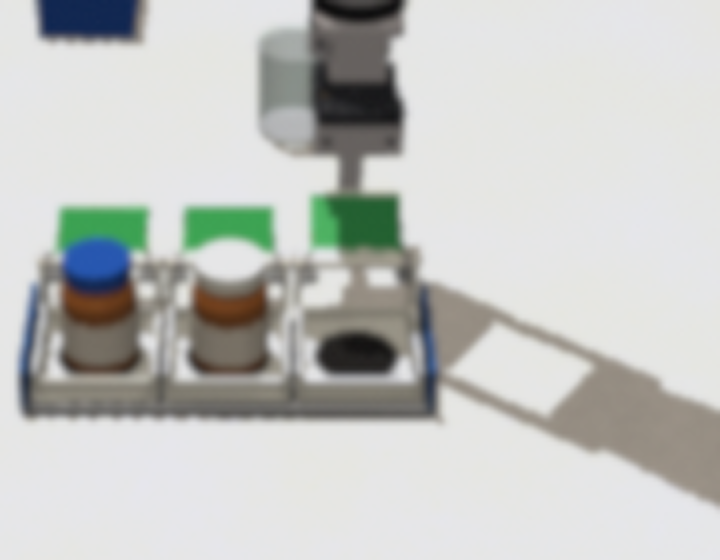

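The flap is following, now at about 0.4 rad with its edge at crop row 195 (was 207). I'll carry on along the arc.

Call:
jog_arm:
  steps:
    - [-0.0003,0.003,0.006,0,0]
    - [-0.0007,0.006,0.0115,0,0]
    - [-0.0012,0.01,0.0165,0,0]
    - [-0.0017,0.0145,0.021,0,0]
    - [-0.0022,0.0195,0.0255,0,0]
    - [-0.0028,0.0245,0.0295,0,0]
    - [-0.0034,0.03,0.0325,0,0]
    - [-0.0041,0.036,0.035,0,0]
    - [-0.0048,0.042,0.037,0,0]
    - [-0.0056,0.049,0.0385,0,0]

```text
time_s: 6.15
tcp_pos: [483.8, -131.7, 136.6]
ee_rot: [0.747, -0.665, -0.001, 0.0]
force: [-0.1, -1.5, -0.8]
finger_gap: 0.7
```

Run:
```python
from h import *
for n in ['side']:
    p,d=save(n,n+'3.png')
    sl=(slice(150,290),slice(260,440)) if n=='side' else (slice(160,310),slice(320,500))
    cv2.imwrite('pics/%s3c.png'%n,cv2.resize(p[sl][:,:,::-1],None,fx=4,fy=4,interpolation=2))
```

```text
(no output)
```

View pics/side3c.png

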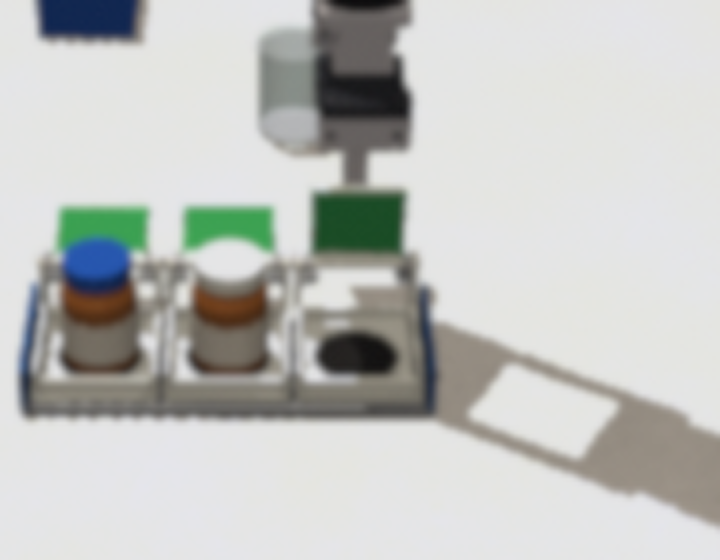

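The flap is nearly upright with its green face toward the camera (crop px (358,220)), and the finger is on the red side. I'll take it over the top.

Call:
jog_arm:
  steps:
    - [-0.0003,0.003,0.0035,0,0]
    - [-0.0008,0.007,0.004,0,0]
    - [-0.0014,0.012,0.004,0,0]
    - [-0.0019,0.0165,0.003,0,0]
    - [-0.0024,0.0205,0.0025,0,0]
    - [-0.0029,0.025,0.001,0,0]
    - [-0.0033,0.029,-0.001,0,0]
    - [-0.0038,0.033,-0.003,0,0]
    - [-0.0042,0.0365,-0.006,0,0]
    - [-0.0046,0.04,-0.009,0,0]
    - [-0.0049,0.043,-0.012,0,0]
    - [-0.0055,0.048,-0.0195,0,0]

```text
time_s: 7.7
tcp_pos: [479.2, -84.5, 117.4]
ee_rot: [0.747, -0.665, 0.0, -0.0]
force: [-1.0, -0.5, 1.0]
finger_gap: 0.3
```

Run:
```python
from h import *
for n in ['side']:
    p,d=save(n,n+'4.png')
    sl=(slice(150,290),slice(260,440)) if n=='side' else (slice(160,310),slice(320,500))
    cv2.imwrite('pics/%s4c.png'%n,cv2.resize(p[sl][:,:,::-1],None,fx=4,fy=4,interpolation=2))
```

```text
(no output)
```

View pics/side4c.png

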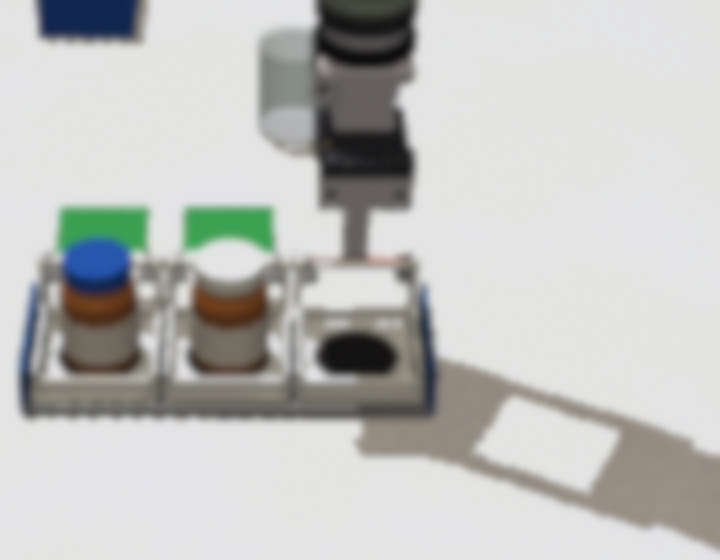

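The flap shows as a thin red line at crop row 262, so it is edge-on to the camera at about 2.7 rad. Now I'll press it down to the stop.

Call:
jog_arm:
  steps:
    - [-0.0002,0.002,-0.004,0,0]
    - [-0.0004,0.0035,-0.008,0,0]
    - [-0.0005,0.0045,-0.012,0,0]
    - [-0.0006,0.005,-0.015,0,0]
    - [-0.0006,0.0055,-0.017,0,0]
    - [-0.0006,0.0055,-0.018,0,0]
    - [-0.0006,0.0055,-0.018,0,0]

```text
time_s: 8.62
tcp_pos: [478.2, -79.1, 99.4]
ee_rot: [0.747, -0.665, 0.0, 0.0]
force: [-0.8, -1.1, -0.1]
finger_gap: 0.1
```

Call:
jog_arm:
  steps:
    - [0,0,-0.0015,0,0]
    - [0,0,-0.003,0,0]
    - [0,0,-0.004,0,0]
    - [0,0,-0.004,0,0]

```text
time_s: 9.12
tcp_pos: [478.5, -79.1, 97.6]
ee_rot: [0.747, -0.665, -0.0, 0.0]
force: [-5.6, 2.3, 13.7]
finger_gap: 0.4
```

13.7 N upward with the tip at about 78.6 mm means the flap is on its stop. I'll lift off, back away and look.

Call:
jog_arm:
  steps:
    - [0,0,0.01,0,0]
    - [0,0,0.04,0,0]
    - [0,0,0.09,0,0]
    - [0,-0.04,0.13,0,0]
    - [0,-0.1,0.14,0,0]
    - [0,-0.16,0.14,0,0]
    - [0,-0.22,0.14,0,0]
    - [0,-0.28,0.14,0,0]
    - [0,-0.28,0.14,0,0]
    - [0,-0.28,0.14,0,0]

```text
time_s: 10.38
tcp_pos: [477.9, -358.6, 234.9]
ee_rot: [0.747, -0.665, -0.001, -0.0]
force: [0.3, 0.9, 0.6]
finger_gap: 0.9
```

Run:
```python
from h import *
from fit import flaps
for n in ['side','top']:
    p,d=save(n,n+'5.png')
    sl=(slice(150,290),slice(260,440)) if n=='side' else (slice(160,310),slice(320,500))
    cv2.imwrite('pics/%s5c.png'%n,cv2.resize(p[sl][:,:,::-1],None,fx=4,fy=4,interpolation=2))
    flaps(n,p[:,:,::-1].copy(),d)
    hsv=cv2.cvtColor(p,cv2.COLOR_RGB2HSV); m=(cv2.inRange(hsv,(0,120,50),(8,255,255))|cv2.inRange(hsv,(172,120,50),(180,255,255)))
    m[:,:320]=0;m[:230]=0;m=cv2.erode(m,np.ones((3,3)))
    P=np.array([world(n,r,c,depth=d[r,c]) for r,c in zip(*np.nonzero(m)) if d[r,c]>0])
    if len(P)>10:
        A=np.c_[P[:,:2]-P[:,:2].mean(0),np.ones(len(P))];print(n,'red',len(P),P.mean(0),np.linalg.lstsq(A,P[:,2],rcond=None)[0])
    for q in ['jar_first_mid','jar_second_mid','jar_out_mid','beaker_mid']:
        for r in pinpoint(q,n)[:1]: print(n,q,np.round(r['at']),round(r['conf'],2))
s=get_state();print(s['time_s'],s['tcp_pos'],s['force'])
```

```text
side [275 203  21   9 142] plane [-1.8000e-02 -4.1000e-02  8.4956e+01] box [[651.0, -101.0], [656.0, -147.0], [722.0, -139.0], [716.0, -94.0]] mean [ 685. -127.   85.]
side [307 203  21   9 146] plane [ 3.0000e-03 -4.2000e-02  8.6552e+01] box [[549.0, -111.0], [554.0, -157.0], [619.0, -149.0], [614.0, -104.0]] mean [ 586. -136.   87.]
side jar_first_mid [226. 285.] 0.8
side jar_second_mid [230. 316.] 0.88
side jar_out_mid [370. 273.] 0.78
side beaker_mid [172. 334.] 0.76
top [367 188  19  26 408] plane [ 4.0000e-03 -1.2800e-01  8.4293e+01] box [[648.0, -101.0], [653.0, -151.0], [725.0, -143.0], [719.0, -93.0]] mean [ 686. -123.   84.]
top [371 222  20  27 421] plane [ 2.000e-03 -1.570e-01  8.521e+01] box [[547.0, -113.0], [553.0, -162.0], [623.0, -155.0], [618.0, -106.0]] mean [ 586. -134.   85.]
top red 355 [476.32431147 -73.45260185  79.07391579] [2.70322992e-03 1.19644418e-02 7.90739158e+01]
top jar_first_mid [205. 351.] 0.85
top jar_second_mid [238. 350.] 0.64
top jar_out_mid [228. 150.] 0.66
top beaker_mid [245. 481.] 0.81
10.875 [ 478.37272298 -358.60442536  235.61765253] [ 0.25410576 -0.30815289  0.00583978]
```

View pics/side5c.png

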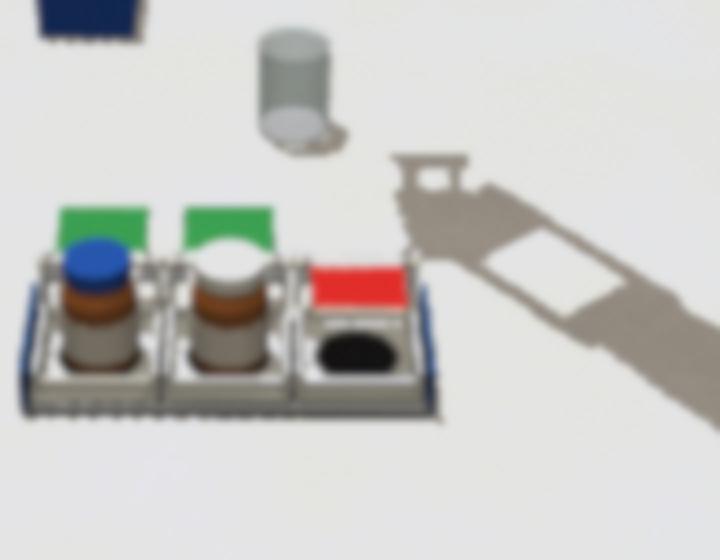

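View pics/top5c.png

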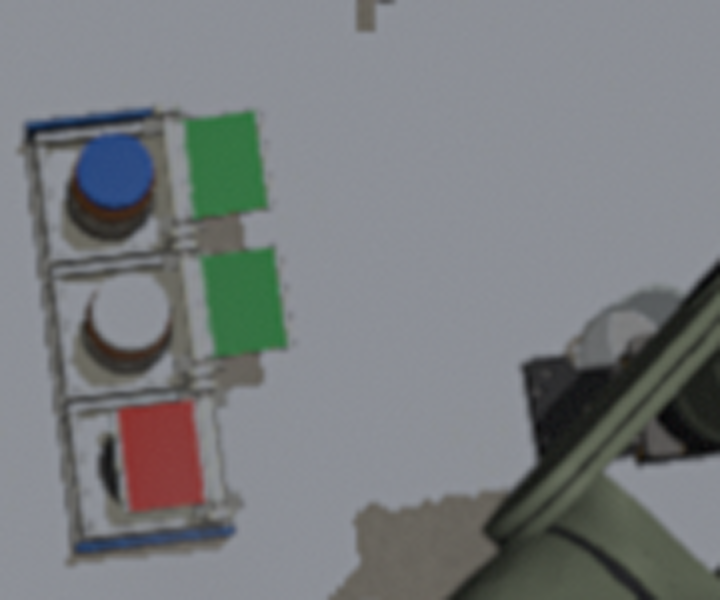

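The red side is up at top crop px (160,455). Its slope is about 0.012 rad, height 79 mm. Everything else is where it was and the robot is clear.

```bash
python3 -c "
from station import *
print(sign_off())"
```

```text
the job is handed in; nothing more can be done
None
```

The empty place's flap, the one nearest the robot, now lies flat over the place with its red side up. I handed the job in at about 11 s of the 42 s allowed.

**How it was done:** With the jaws shut, I pushed the flap's free edge from the front and lifted it along its arc. I then took it past upright with the fingertip on the red face and pressed it to the stop with about 14 N. I never gripped the flap, and the arm was backed well clear before hand-in.

**Last checks:**
- **Flap:** the top camera's depth puts the red face level to about 0.01 rad and 79 mm over the bench, which matches the stop position.
- **Other two flaps:** their fitted positions are within about 1 mm of the start.
- **Jars and beaker:** they stand upright where they were. The network points differ from the start by at most 5 pixels, and that largest shift was the blue-capped jar in the top view. The pictures show no movement there, so I take it as detector noise.
- **Robot:** the force reading was about zero.

**Not confirmed:** `sign_off()` reports no verdict. The red-face fit came from the top camera only, because my search found too few red pixels in the side view. The side picture itself does show the red face lying flat.

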